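# Unload the shaker and uncouple its drive rod

## Task

Take the shaker out of service: its deck slides loose once uncoupled, so first take the two staining boxes off the deck and stack them squarely, one at a time, on top of the column of two on the bench. Then pull the tab of the drive rod's coupler sideways against its spring, away from the coupler and towards you, lift the rod's end off the ball, and finish while still holding the rod up, at least 5 cm above where it lay. Leave everything else on the bench where it is.

Things in the scene. Friction and masses are not known exactly. Their poses are not given: they have to be found in the camera images.
- shaker: flat-bed reciprocating shaker, fixed to the bench: white base 140 (its x) x 495 (its y) mm, white drive unit with crank disc (87 mm high) at its -y end, sliding deck at its +y end. Origin at bench level under the middle of the base; x points away from the robot, y from drive unit to deck, z up. The rod holds the deck while coupled (1.5 mm of play); uncoupled it slides along y.
- deck (a point): middle of the deck's black rubber mat, on its top, 83 mm above the bench; the mat is 140 (shaker x) x 208 mm (shaker y), with an aluminium rim 2 mm higher round it. The two boxes to be moved stand on it in a row along shaker y, their long sides along y, 10 to 25 mm apart.
- drive_rod: steel connecting rod with a dark cup-shaped coupler on its free end. Origin on the hinge pin in the clevis on the crank disc, 100 mm above the bench; the rod runs 175 mm along its own +y to the coupler. It turns about its own x axis (the shaker's x), only upward (positive), to 0.9 rad, once the latch is pulled; 0.3 kg, no friction: it falls back when let go.
- cup (a point): centre of the coupler's cup, on the ball's centre when coupled (100 mm above the bench). The cup is 35 mm across, its top 24 mm above this point. On its near side (shaker -x) the latch guide reaches out to 36 mm from this point. The rod is raised enough when this point is 50 mm higher than at the start.
- ball (a point): centre of the 20 mm steel ball stud on the deck's bracket; it is flat underneath, where the latch's jaw holds it.
- latch (a joint): travel of the spring latch in the coupler, m: 0 = shut, 0.012 = pulled to its stop. It slides along the shaker's -x and springs back; 6 N to start it, 11 N at the stop. The rod comes free beyond 0.005; about 0.010 is a good pull, kept up until the rod is off the ball. With the latch shut the rod lifts only 2 mm and locks.
- latch_tab (a point): middle of the latch's upright black pull tab: 10 mm thick (along shaker x), 24 mm wide (y), its top 20 mm above this point. It stands 71 mm out from the cup's centre on the near side (shaker -x). Between tab and coupler are 30 mm free for a finger; the strip joining them, 16 mm wide, has its top 26 mm below this point. The tab turns with the rod about the hinge pin.
- box_1: closed staining box, 58 (its x) x 88 (its y) x 34 mm high, frosted grey body with a white lid, 0.08 to 0.18 kg, flat top and bottom; origin at the centre of its underside, z up. Lowest of the column on the bench.
- box_2: closed staining box, 58 (its x) x 88 (its y) x 34 mm high, frosted grey body with a white lid, 0.08 to 0.18 kg, flat top and bottom; origin at the centre of its underside, z up. On box_1, the top of the column at the start (top 68 mm above the bench).
- box_3: closed staining box, 58 (its x) x 88 (its y) x 34 mm high, frosted grey body with a white lid, 0.08 to 0.18 kg, flat top and bottom; origin at the centre of its underside, z up. One of the two on the shaker's deck.
- box_4: closed staining box, 58 (its x) x 88 (its y) x 34 mm high, frosted grey body with a white lid, 0.08 to 0.18 kg, flat top and bottom; origin at the centre of its underside, z up. One of the two on the shaker's deck.
- timer: small white timer, 62x62x20 mm, a bystander; origin under its centre
- beaker: small clear beaker, 44x44x58 mm, a bystander; origin under its centre
- petri_3: small clear petri dish, 56x56x14 mm, a bystander; origin under its centre
- bottle_iodine: brown dropper bottle, 32x32x93 mm, a bystander; origin under its centre
- marker_black: black marker, 112 mm long, lying, a bystander; origin under its centre

How it is judged:
On the way, in this order (a step that is already met when the one before it is completed fails the run):
1. both boxes from the deck stand squarely on the column, let go (height (world z) of box_1 below 0.006 m and angle between box_2's own z axis and vertical below 0.06 rad and z of box_2 in the frame of box_1 between 0.029 and 0.039 m and horizontal distance between box_2 and box_1 below 0.01 m and angle between the x axis of box_2 and the x axis of box_1, either way round below 0.15 rad and (((horizontal distance between box_3 and box_2 below 0.01 m and angle between the x axis of box_3 and the x axis of box_2, either way round below 0.15 rad and angle between box_3's own z axis and vertical below 0.06 rad and z of box_3 in the frame of box_2 between 0.029 and 0.039 m and linear speed of box_3 below 0.03 m/s and contact force between box_3 and the fingers below 0.2 N) and (horizontal distance between box_4 and box_2 below 0.01 m and angle between the x axis of box_4 and the x axis of box_2, either way round below 0.15 rad and angle between box_4's own z axis and vertical below 0.06 rad and z of box_4 in the frame of box_2 between 0.063 and 0.073 m and linear speed of box_4 below 0.03 m/s and contact force between box_4 and the fingers below 0.2 N)) or ((horizontal distance between box_4 and box_2 below 0.01 m and angle between the x axis of box_4 and the x axis of box_2, either way round below 0.15 rad and angle between box_4's own z axis and vertical below 0.06 rad and z of box_4 in the frame of box_2 between 0.029 and 0.039 m and linear speed of box_4 below 0.03 m/s and contact force between box_4 and the fingers below 0.2 N) and (horizontal distance between box_3 and box_2 below 0.01 m and angle between the x axis of box_3 and the x axis of box_2, either way round below 0.15 rad and angle between box_3's own z axis and vertical below 0.06 rad and z of box_3 in the frame of box_2 between 0.063 and 0.073 m and linear speed of box_3 below 0.03 m/s and contact force between box_3 and the fingers below 0.2 N)))), for 0.2 s.
2. the latch is pulled clear of the ball with the rod still down (value of joint latch above 0.0045 m and z of cup in the frame of shaker below 0.115 m), for 0.02 s.
3. the rod's coupler is lifted off the ball and held (z of cup in the frame of shaker above 0.14 m and contact force between drive_rod and the fingers above 1 N), for 0.3 s.
At the end, for the whole second after the job is handed in: All four boxes stand in one column on the bench, each added box within 10 mm and 0.15 rad of the old top box, level and let go; the drive rod is held still by the gripper (more than 1 N) with its coupler at least 40 mm above where it lay coupled (all of step 1 and all of step 3 and linear speed of drive_rod below 0.03 m/s and angular speed of drive_rod below 0.1 rad/s); the arm keeps its last pose, push and grip.
It fails at once if a bystander was moved by more than 2 cm (distance of any of timer, beaker, petri_3, bottle_iodine, marker_black from where it was at the start of the episode above 0.02 m).
It also fails if it takes over 61 s, if anything falls off the work surface, if the arm or the gripper's body presses on something with over 40 N, if the wrist force passes 120 N, or if a joint passes its speed limit or range.

## Robot

A 6-joint arm with a two-finger parallel gripper is mounted at the origin on a cart in front of the work surface, level with it; the furniture and walls round the work are solid. World frame = base frame: x ahead of the robot, y to its left, z up, the work surface at z = 0. Lengths are in m, angles in rad, forces in N, time in s.
With the tool pointing down it reaches from about 0.325 to 0.775 m from the base axis. Payload 5.5 kg.
Tool frame: the origin (TCP) lies on the centre line of the jaws, within the pads' length; the fingertips stand 14 mm ahead of it and the grasp point (between the pads) lies 5 mm behind it; z points along the fingers, y is the direction in which the jaws open and shut (so a half turn about z gives the same grasp; the last joint's range is limited). The gripper opens to 85 mm and grips with 20 to 120 N. Pads are 22 mm wide; open, the fingers measure 114 mm over their backs; the gripper's body (76 mm by 85 mm) begins 54 mm behind the grasp point. The pads swing forward as they close: fully open they stand 13 mm farther back than shut.
Start: joints at [1.125, 0.091, 1.231, -0, 1.82, -0.057], TCP at [0.227, 0.555, 0.245] pointing down, gripper open.
Joint ranges: [-2.87, 2.87], [-0.86, 2.18], [0.17, 2.46], [-1.51, 4.65], [0.06, 2.69], [-2.65, 2.65]. Speed limits (rad/s): [2.57, 2.57, 3.01, 3.14, 3.14, 3.14].

## Interface

Orientations are given as [roll, pitch, yaw] about the fixed x, y, z axes, in that order (R = Rz(yaw) Ry(pitch) Rx(roll)).
In Python, from cell import monitor, eyes, order gives the robot as it stands. The module is installed in compiled form; this text tells all that it offers.
- The arm moves only by the tool move_arm, never from a script. Its argument "steps" is a list that holds one entry, the list of rows, each a list of 5 numbers: the closure, from -1 (fully open) to 1 (shut), so that 0 is half open, then the shift along the tool's x, y, z in mm, then the turn about the tool's z in rad. A call has 1 to 10 rows; each row shifts and turns the commanded pose from where the row before left it, along the tool's axes as they then stand; what a row does not reach is not made up. A row lasts 1/10 s, in which the tool goes at most 50 mm and 8.59 degrees, less where a joint would pass 70% of its speed; a pose out of reach is approached as far as the arm can. A call with a gripper value outside its range is refused whole. The fingers move at their own pace and stop on an object; "squeeze" is the grip in N (left out, the last holds). Time passes only in rows, so rows that do not move let the fingers close. It gives the time, the measured TCP pose, the force and the opening at its end, in the units of the state.
- monitor.get_obs(): the state, without advancing time (a new reading comes with each control period).
- eyes.camera(name): name is "side" or "top"; returns a dict with "img" (420x560x3 uint8, red, green, blue), "K" (3x3 intrinsics, pixels), "extrinsics" (4x4, takes a point from camera to world coordinates). Camera axes: x right, y down, z forward; pixel columns grow to the right and rows downward; lengths in m; the calibration is good to about 2 mm. A picture is of the moment at which its call begins. There is no depth.
- order.job_done(): hands the job in, once; it reports no verdict.
The state is a dict: "time_s": time; "qpos": joint angles; "dq": joint speeds; "joint_torque": joint torques, N m; "eef_pos": TCP position; "tool_rot": TCP orientation; "force": force on the tool from outside, world axes, zero at the start; "ft_torque": the same for the moment, N m; "finger_gap": finger opening in m.
Only numpy, scipy, OpenCV 4.12 (cv2) and the standard library are available. Lean on these libraries where they do the work, as an engineer would, in place of code of your own. Each camera call takes 0.05 s, during which the arm holds its last target. There are 200 camera calls.

## Working session

There is one attempt and no reset: what is moved stays moved. The work goes in short steps, Python scripts to look and compute and a tool call to move; the robot and the scene stay as the last step left them, time stands still between calls to the robot, and variables do not carry over. Pictures are saved under pics/ and viewed, about 8 in all and at most 12, crops included, and the job is handed in when it is done.

Besides the shell and the picture viewer there is one more tool, called by a JSON object that holds its "method" and its "body". move_arm: Moves the arm, as the interface text tells. Its arguments: {"type":"object","properties":{"steps":{"type":"array"},"squeeze":{"type":"number"}},"required":["steps"]}

```bash
mkdir -p pics; cat > h.py <<'E'
import numpy as np,cv2
from cell import monitor,eyes,order
def snap(n,f):
    c=eyes.camera(n); cv2.imwrite(f'pics/{f}.png',c['img'][:,:,::-1]); np.savez(f'pics/{f}.npz',**c); return c
def ray(c,u,v,z):
    K=np.array(c['K']);T=np.array(c['extrinsics'])
    d=T[:3,:3]@np.linalg.solve(K,[u,v,1]);o=T[:3,3]
    return o+d*(z-o[2])/d[2]
def proj(c,p):
    K=np.array(c['K']);T=np.array(c['extrinsics'])
    q=K@(T[:3,:3].T@(np.array(p)-T[:3,3]));return q[:2]/q[2]
E
python3 - <<'E'
from h import *
for n in('top','side'):
    c=snap(n,n+'0');print(c['K'],c['extrinsics'])
print(monitor.get_obs())
E
```

```text
[[434.60858437   0.         283.10403852]
 [  0.         434.60858437 210.29865781]
 [  0.           0.           1.        ]] [[-2.27722897e-02 -9.94112747e-01  1.05930489e-01  3.94640727e-01]
 [-9.99739134e-01  2.28302868e-02 -6.65248164e-04  1.20667640e-01]
 [-1.75709178e-03 -1.05918005e-01 -9.94373315e-01  1.17902244e+00]
 [ 0.00000000e+00  0.00000000e+00  0.00000000e+00  1.00000000e+00]]
[[516.23327166   0.         273.38138164]
 [  0.         516.23327166 208.59261207]
 [  0.           0.           1.        ]] [[-0.99934858  0.03209843 -0.01649569  0.56567063]
 [ 0.02883967  0.43551662 -0.8997186   1.30840683]
 [-0.0216954  -0.89960823 -0.43615862  0.67974954]
 [ 0.          0.          0.          1.        ]]
{'time_s': 0.1, 'qpos': array([ 1.12527079e+00,  9.18346954e-02,  1.23175034e+00,  2.63236058e-05,
        1.81980718e+00, -5.67312791e-02]), 'dq': array([-0.00061681, -0.00287493, -0.00342495,  0.00027608, -0.00079791,
       -0.00017596]), 'joint_torque': array([ 3.31403447e-03, -4.60214853e+01, -4.19220114e+01, -5.54091173e-06,
        1.05406353e-02, -2.15079734e-05]), 'eef_pos': array([0.22735961, 0.55501561, 0.24424185]), 'tool_rot': array([-3.13979743e+00, -1.27518985e-04,  2.75280475e+00]), 'force': array([-0.34028416,  0.48919685, -0.27925761]), 'ft_torque': array([0.00648623, 0.02559023, 0.00129053]), 'finger_gap': 0.08547337942938356}
```

View pics/top0.png

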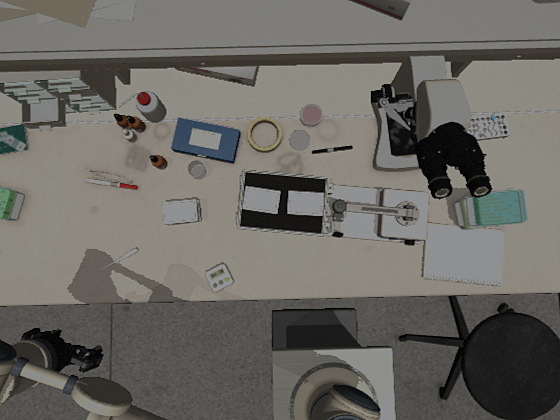

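View pics/side0.png

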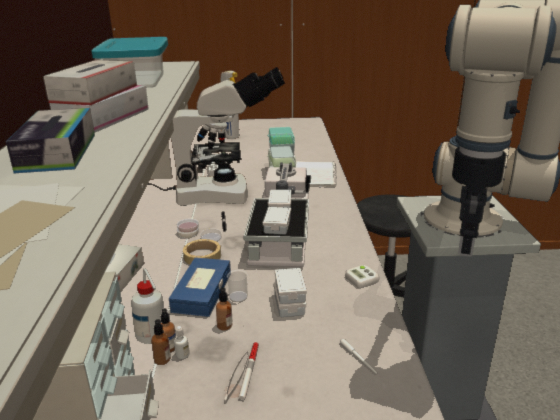

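The top view shows the column at (182,211), the deck boxes at (262,200) and (306,203), the coupler at (338,207) and the tab at about (338,235). The beaker (197,170) is close to the column. The side view agrees.

```bash
python3 - <<'E'
from h import *
c=np.load('pics/top0.npz');im=c['img']
print(im[211,182],im[200,262],im[203,306],im[240,182],im[180,262])
mn=im.min(axis=2).astype(int);sat=im.max(axis=2).astype(int)-mn
m=((mn>170)&(sat<25)).astype(np.uint8)*255
for nm,(x0,y0,x1,y1),z in(('col',(155,190,210,232),.068),('a',(242,180,283,225),.117),('b',(285,180,326,226),.117)):
    s=np.zeros_like(m);s[y0:y1,x0:x1]=m[y0:y1,x0:x1]
    s=cv2.morphologyEx(s,cv2.MORPH_OPEN,np.ones((3,3)))
    k=max(cv2.findContours(s,0,2)[0],key=cv2.contourArea)
    r=cv2.boxPoints(cv2.minAreaRect(k));P=np.array([ray(c,u,v,z)[:2] for u,v in r])
    e=P[1]-P[0],P[2]-P[1]
    l=max(e,key=np.linalg.norm)
    print(nm,r.round(1).tolist(),P.mean(0).round(4),[np.linalg.norm(x).round(4) for x in e],'long yaw',np.degrees(np.arctan2(l[1],l[0]))%180)
g=cv2.resize(im[160:270,150:430],None,fx=2.85,fy=2.85,interpolation=cv2.INTER_CUBIC)
cv2.imwrite('pics/crop1.png',g[:,:,::-1])
for p in((338,207,.124),(338,235,.1)):print(ray(c,*p))
E
```

```text
[143 144 146] [143 144 146] [144 145 147] [144 139 130] [23 19 21]Traceback (most recent call last):
  File "<stdin>", line 9, in <module>
ValueError: max() iterable argument is empty
```

```bash
cat > boxes.py <<'E'
from h import *
def find(c,rois):
    im=c['img'];mn=im.min(axis=2).astype(int);sat=im.max(axis=2).astype(int)-mn
    m=((mn>120)&(sat<7)).astype(np.uint8)*255
    for nm,(x0,y0,x1,y1),z in rois:
        s=np.zeros_like(m);s[y0:y1,x0:x1]=m[y0:y1,x0:x1]
        s=cv2.morphologyEx(s,cv2.MORPH_OPEN,np.ones((3,3)))
        k=max(cv2.findContours(s,0,2)[0],key=cv2.contourArea)
        r=cv2.boxPoints(cv2.minAreaRect(k));P=np.array([ray(c,u,v,z)[:2] for u,v in r])
        e=P[1]-P[0],P[2]-P[1];l=max(e,key=np.linalg.norm)
        print(nm,r.round(1).tolist(),P.mean(0).round(4),[np.linalg.norm(x).round(4) for x in e],'long yaw',np.degrees(np.arctan2(l[1],l[0]))%180)
E
python3 - <<'E'
from boxes import *
c=np.load('pics/top0.npz');im=c['img']
find(c,(('col',(155,190,210,232),.068),('a',(242,180,283,225),.117),('b',(285,180,326,226),.117)))
g=cv2.resize(im[160:270,150:430],None,fx=2.85,fy=2.85,interpolation=cv2.INTER_CUBIC)
cv2.imwrite('pics/crop1.png',g[:,:,::-1])
for p in((338,207,.124),(338,235,.1)):print(ray(c,*p))
E
```

```text
col [[162.10000610351562, 202.0], [195.5, 199.0], [197.5, 220.5], [164.0, 223.5]] [0.5167 0.3855] [np.float64(0.0864), np.float64(0.0561)] long yaw 93.92833481437117
a [[242.10000610351562, 208.3000030517578], [245.39999389648438, 185.89999389648438], [280.0, 191.10000610351562], [276.70001220703125, 213.5]] [0.5355 0.1737] [np.float64(0.0563), np.float64(0.0866)] long yaw 80.06296698472153
b [[287.0, 212.89999389648438], [288.6000061035156, 190.39999389648438], [323.8999938964844, 193.0], [322.20001220703125, 215.5]] [0.5247 0.0646] [np.float64(0.056), np.float64(0.0872)] long yaw 84.3982563712301
[ 0.51205451 -0.01428134  0.124     ]
[ 0.44484143 -0.01482385  0.1       ]
```

View pics/crop1.png

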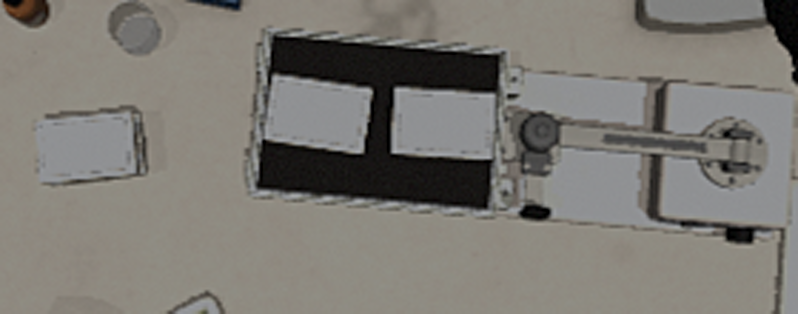

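The crop shows both deck boxes clear of the rim. The coupler top is at crop (538,130), the dark tab below it at about (538,158–172), and there is a dark knob at (535,212). Box a goes first.

```bash
cat > plan.py <<'E'
import sys
from h import *
from scipy.spatial.transform import Rotation as R
def plan(p,yaw,g,start=None):
    o=monitor.get_obs();r=o['tool_rot'];s,y=(o['eef_pos'],r[2]) if start is None else start
    d=np.array(p)-s;t=(yaw-y+np.pi)%(2*np.pi)-np.pi
    n=max(int(np.ceil(max(np.linalg.norm(d)/.048,abs(t)/.145))),1)
    a=[]
    for i in range(n):
        v=R.from_euler('xyz',[np.pi,0,y+t*i/n]).inv().apply(d/n)*1000
        a.append([g]+v.round(1).tolist()+[round(-t/n,4)])
    print(n,a);return np.array(p),yaw
E
python3 - <<'E'
from plan import *
s=plan((.5355,.1737,.2),np.radians(80.06),-1)
plan((.5355,.1737,.103),s[1],-1,s)
E
```

```text
11 [[-1, -39.1, -21.5, 4.0, np.float64(0.1232)], [-1, -41.4, -16.5, 4.0, np.float64(0.1232)], [-1, -43.1, -11.3, 4.0, np.float64(0.1232)], [-1, -44.2, -5.9, 4.0, np.float64(0.1232)], [-1, -44.6, -0.4, 4.0, np.float64(0.1232)], [-1, -44.3, 5.1, 4.0, np.float64(0.1232)], [-1, -43.3, 10.5, 4.0, np.float64(0.1232)], [-1, -41.7, 15.7, 4.0, np.float64(0.1232)], [-1, -39.5, 20.7, 4.0, np.float64(0.1232)], [-1, -36.6, 25.4, 4.0, np.float64(0.1232)], [-1, -33.2, 29.7, 4.0, np.float64(0.1232)]]
3 [[-1, 0.0, -0.0, 32.3, np.float64(-0.0)], [-1, 0.0, -0.0, 32.3, np.float64(-0.0)], [-1, 0.0, -0.0, 32.3, np.float64(-0.0)]]
```

{"method": "move_arm", "body": {"steps": [[[-1,-39.1,-21.5,4,0.1232],[-1,-41.4,-16.5,4,0.1232],[-1,-43.1,-11.3,4,0.1232],[-1,-44.2,-5.9,4,0.1232],[-1,-44.6,-0.4,4,0.1232],[-1,-44.3,5.1,4,0.1232],[-1,-43.3,10.5,4,0.1232],[-1,-41.7,15.7,4,0.1232],[-1,-39.5,20.7,4,0.1232],[-1,-36.6,25.4,4,0.1232]]]}}

```text
time_s: 1.1
eef_pos: [0.5084, 0.2069, 0.2047]
tool_rot: [-3.141, 0.0, 1.516]
force: [-0.4, 0.2, -0.2]
finger_gap: 0.0855
```

{"method": "move_arm", "body": {"steps": [[[-1,-33.2,29.7,4,0.1232],[-1,0,0,0,0],[-1,0,0,0,0]]]}}

```text
time_s: 1.4
eef_pos: [0.5357, 0.1731, 0.2003]
tool_rot: [-3.14, 0.0, 1.396]
force: [-0.1, 0.5, -0.5]
finger_gap: 0.0852
```

```bash
python3 - <<'E'
from plan import *
plan((.5355,.1737,.2),np.radians(80.06),-1);print(monitor.get_obs())
E
```

```text
1 [[-1, 0.6, -0.3, 0.3, np.float64(-0.0009)]]
{'time_s': 1.4, 'qpos': array([ 2.51806892e-01, -1.13940246e-02,  1.41522878e+00,  4.47111634e-04,
        1.73964236e+00,  4.26292638e-01]), 'dq': array([ 0.04150321, -0.01944486,  0.00130516,  0.00770491,  0.00213723,
       -0.00170725]), 'joint_torque': array([ -1.51264463, -40.75716734, -41.86878204,  -0.20596606,
        -0.06789469,   0.0517144 ]), 'eef_pos': array([0.53574647, 0.17308599, 0.2003393 ]), 'tool_rot': array([-3.13969454e+00,  3.77779719e-04,  1.39638566e+00]), 'force': array([-0.14596109,  0.50846909, -0.46214536]), 'ft_torque': array([ 0.02566468, -0.02858496, -0.00827902]), 'finger_gap': 0.08524418645124819}
```

Tracking is accurate. Next: lower, grip, lift.

{"method": "move_arm", "body": {"steps": [[[-1,0,0,40,0],[-1,0,0,40,0],[-1,0,0,17,0],[-1,0,0,0,0],[0.6,0,0,0,0],[0.6,0,0,0,0],[0.6,0,0,0,0],[0.6,0,0,0,0],[0.6,0,0,0,0]]], "squeeze": 30}}

```text
time_s: 2.3
eef_pos: [0.5367, 0.1744, 0.1069]
tool_rot: [3.138, -0.002, 1.398]
force: [-1.2, 0.3, 6.3]
finger_gap: 0.0575
```

{"method": "move_arm", "body": {"steps": [[[0.6,0,0,0,0],[0.6,0,0,-10,0],[0.6,0,0,-30,0],[0.6,0,0,-40,0],[0.6,0,0,0,0]]]}}

```text
time_s: 2.8
eef_pos: [0.5379, 0.1743, 0.1919]
tool_rot: [3.132, -0.004, 1.397]
force: [1.0, 0.1, -0.9]
finger_gap: 0.057
```

```bash
python3 - <<'E'
from plan import *
s=plan((.5167,.3855,.15),np.radians(93.9),.6)
snap('top','top1');snap('side','side1')
E
```

```text
5 [[0.6, 40.9, -11.5, 8.4, np.float64(-0.0483)], [0.6, 41.4, -9.5, 8.4, np.float64(-0.0483)], [0.6, 41.8, -7.5, 8.4, np.float64(-0.0483)], [0.6, 42.1, -5.4, 8.4, np.float64(-0.0483)], [0.6, 42.3, -3.4, 8.4, np.float64(-0.0483)]]
```

```bash
python3 - <<'E'
from plan import *
o=monitor.get_obs();print(o)
plan((.5167,.3855,.15),np.radians(93.9),.6)
a=np.load('pics/top1.npz')['img'][120:280,140:340];b=np.load('pics/side1.npz')['img'][120:330,180:400]
a=cv2.resize(a,None,fx=2,fy=2);b=cv2.resize(b,None,fx=1.8,fy=1.8)
g=np.zeros((400,800,3),np.uint8);g[:a.shape[0],:a.shape[1]]=a;g[:b.shape[0],402:402+b.shape[1]]=b[:400]
cv2.imwrite('pics/g1.png',g[:,:,::-1])
E
```

```text
{'time_s': 2.9, 'qpos': array([ 2.53362054e-01, -1.28438361e-02,  1.44182866e+00, -5.21339755e-05,
        1.70957739e+00,  4.26713294e-01]), 'dq': array([ 0.00053724,  0.02555647,  0.05573331,  0.00093563, -0.00827122,
       -0.00028648]), 'joint_torque': array([ 2.32008164e-02, -4.41847372e+01, -4.49086404e+01, -1.57497729e-03,
        2.96365342e-02,  5.56255065e-05]), 'eef_pos': array([0.53630832, 0.17396813, 0.18608002]), 'tool_rot': array([ 3.13881258e+00, -1.20726041e-03,  1.39743947e+00]), 'force': array([ 0.24296818, -0.14865252, -1.9908858 ]), 'ft_torque': array([0.05404877, 0.01823399, 0.02910968]), 'finger_gap': 0.05723494417330694}
5 [[0.6, 41.0, -11.2, 7.2, np.float64(-0.0483)], [0.6, 41.5, -9.2, 7.2, np.float64(-0.0483)], [0.6, 41.9, -7.2, 7.2, np.float64(-0.0483)], [0.6, 42.2, -5.1, 7.2, np.float64(-0.0483)], [0.6, 42.4, -3.1, 7.2, np.float64(-0.0483)]]
```

View pics/g1.png

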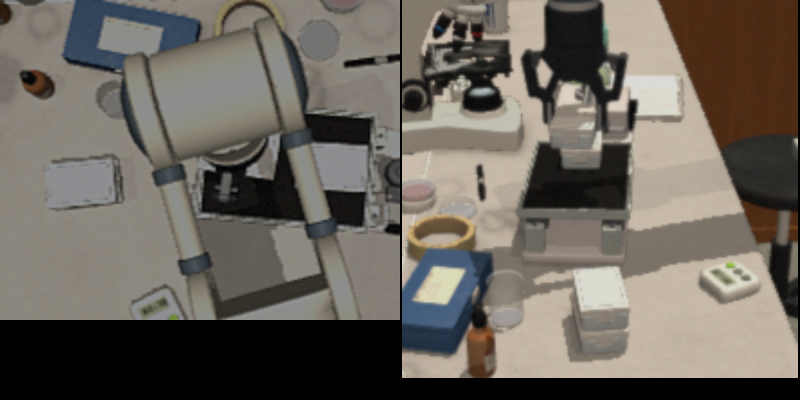

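The view shows box a held above the deck, and the column is undisturbed.

{"method": "move_arm", "body": {"steps": [[[0.6,20,-6,6,-0.024],[0.6,41,-10,7,-0.0483],[0.6,41.5,-9.2,7,-0.0483],[0.6,41.9,-7,7,-0.0483],[0.6,42.2,-5,5,-0.0483],[0.6,22.4,-2.1,2,-0.024],[0.6,0,0,0,0],[0.6,0,0,0,0],[0.6,0,0,0,0]]]}}

```text
time_s: 3.8
eef_pos: [0.5119, 0.3844, 0.1495]
tool_rot: [-3.141, 0.001, 1.638]
force: [0.1, -0.4, -1.7]
finger_gap: 0.0576
```

```bash
python3 - <<'E'
from plan import *
plan((.5167,.3855,.15),np.radians(93.9),.6);print(monitor.get_obs()['eef_pos'])
E
```

```text
1 [[0.6, 0.8, 4.9, -0.5, np.float64(-0.0013)]]
[0.51188781 0.38441874 0.14954712]
```

{"method": "move_arm", "body": {"steps": [[[0.6,0.8,4.9,0,0],[0.6,0,0,20,0],[0.6,0,0,25,0],[0.6,0,0,8,0],[0.6,0,0,0,0],[0.6,0,0,0,0]]]}}

```text
time_s: 4.4
eef_pos: [0.5172, 0.3865, 0.0984]
tool_rot: [3.141, -0.001, 1.638]
force: [0.2, 1.0, -2.1]
finger_gap: 0.0575
```

{"method": "move_arm", "body": {"steps": [[[0.6,0,0,1.5,0],[0.6,0,0,1.5,0],[0.6,0,0,0,0]]]}}

```text
time_s: 4.7
eef_pos: [0.5168, 0.3868, 0.0948]
tool_rot: [3.141, -0.0, 1.639]
force: [0.6, 0.8, -1.7]
finger_gap: 0.0574
```

{"method": "move_arm", "body": {"steps": [[[0.6,0,0,1,0],[0.6,0,0,0,0]]]}}

```text
time_s: 4.9
eef_pos: [0.5166, 0.3868, 0.0932]
tool_rot: [-3.142, 0.0, 1.639]
force: [0.8, -0.9, -2.7]
finger_gap: 0.0571
```

{"method": "move_arm", "body": {"steps": [[[0.6,0,0,1,0],[0.6,0,0,0,0]]]}}

```text
time_s: 5.1
eef_pos: [0.5166, 0.3868, 0.0922]
tool_rot: [-3.142, 0.0, 1.639]
force: [0.2, 0.0, -0.9]
finger_gap: 0.0573
```

{"method": "move_arm", "body": {"steps": [[[0.6,0,0,1,0],[0.6,0,0,0,0]]]}}

```text
time_s: 5.3
eef_pos: [0.5167, 0.3868, 0.0921]
tool_rot: [3.141, -0.0, 1.639]
force: [-0.7, -0.9, 2.3]
finger_gap: 0.0574
```

{"method": "move_arm", "body": {"steps": [[[0.6,0,0,1,0],[0.6,0,0,0,0]]]}}

```text
time_s: 5.5
eef_pos: [0.5167, 0.3868, 0.092]
tool_rot: [3.14, -0.001, 1.639]
force: [-2.7, -2.6, 6.9]
finger_gap: 0.0573
```

In contact at TCP z 0.092. Release and rise.

{"method": "move_arm", "body": {"steps": [[[-1,0,0,0,0],[-1,0,0,0,0],[-1,0,0,0,0],[-1,0,0,0,0],[-1,0,0,-20,0],[-1,0,0,-45,0],[-1,0,0,-45,0]]]}}

```text
time_s: 6.2
eef_pos: [0.516, 0.3863, 0.1999]
tool_rot: [-3.139, 0.002, 1.639]
force: [0.7, 0.9, 0.8]
finger_gap: 0.0854
```

```bash
python3 - <<'E'
from plan import *
s=plan((.5247,.0646,.2),np.radians(84.4),-1)
E
```

```text
7 [[-1, -45.9, -1.9, -0.0, np.float64(0.0237)], [-1, -46.0, -0.8, -0.0, np.float64(0.0237)], [-1, -46.0, 0.3, -0.0, np.float64(0.0237)], [-1, -46.0, 1.4, -0.0, np.float64(0.0237)], [-1, -45.9, 2.5, -0.0, np.float64(0.0237)], [-1, -45.8, 3.6, -0.0, np.float64(0.0237)], [-1, -45.7, 4.6, -0.0, np.float64(0.0237)]]
```

{"method": "move_arm", "body": {"steps": [[[-1,-45.9,-1.9,0,0.0237],[-1,-46,-0.8,0,0.0237],[-1,-46,0.3,0,0.0237],[-1,-46,1.4,0,0.0237],[-1,-45.9,2.5,0,0.0237],[-1,-45.8,3.6,0,0.0237],[-1,-45.7,4.6,0,0.0237],[-1,0,0,0,0],[-1,0,0,0,0],[-1,0,0,0,0]]]}}

```text
time_s: 7.2
eef_pos: [0.5253, 0.0659, 0.2002]
tool_rot: [-3.141, -0.001, 1.474]
force: [0.4, 0.7, 0.4]
finger_gap: 0.0855
```

```bash
python3 - <<'E'
from boxes import *
from plan import *
plan((.5247,.0646,.2),np.radians(84.4),-1);print(monitor.get_obs()['eef_pos'])
c=snap('top','top2');find(c,[('col',(150,185,210,232),.102)])
E
```

```text
1 [[-1, -1.4, -0.5, 0.2, np.float64(0.0008)]]
[0.52531246 0.06590708 0.20022728]
col [[158.1999969482422, 200.60000610351562], [193.0, 197.5], [195.0, 219.5], [160.1999969482422, 222.6999969482422]] [0.5161 0.3854] [np.float64(0.087), np.float64(0.0558)] long yaw 93.93013648555502
```

The placed box sits within 1 mm of the column. Now the second box.

{"method": "move_arm", "body": {"steps": [[[-1,-1.4,-0.5,30,0],[-1,0,0,40,0],[-1,0,0,22,0],[-1,0,0,0,0],[0.6,0,0,0,0],[0.6,0,0,0,0],[0.6,0,0,0,0],[0.6,0,0,0,0],[0.6,0,0,0,0]]]}}

```text
time_s: 8.15
eef_pos: [0.5259, 0.0639, 0.1109]
tool_rot: [3.137, -0.001, 1.473]
force: [-0.1, -0.8, 6.9]
finger_gap: 0.0572
```

{"method": "move_arm", "body": {"steps": [[[0.6,0,0,0,0],[0.6,0,0,-10,0],[0.6,0,0,-30,0],[0.6,0,0,-40,0],[0.6,0,0,-10,0],[0.6,0,0,0,0]]]}}

```text
time_s: 8.75
eef_pos: [0.5257, 0.0637, 0.2013]
tool_rot: [3.137, -0.001, 1.473]
force: [0.0, 0.9, -1.6]
finger_gap: 0.0574
```

```bash
python3 - <<'E'
from plan import *
s=plan((.5161,.3858,.18),np.radians(93.9),.6);print(monitor.get_obs()['eef_pos'])
E
```

```text
7 [[0.6, 45.7, -5.9, 3.0, np.float64(-0.0237)], [0.6, 45.8, -4.8, 3.0, np.float64(-0.0237)], [0.6, 45.9, -3.7, 3.0, np.float64(-0.0237)], [0.6, 46.0, -2.6, 3.0, np.float64(-0.0237)], [0.6, 46.0, -1.5, 3.0, np.float64(-0.0237)], [0.6, 46.0, -0.4, 3.0, np.float64(-0.0237)], [0.6, 46.0, 0.7, 3.0, np.float64(-0.0237)]]
[0.52574262 0.06368004 0.20125806]
```

{"method": "move_arm", "body": {"steps": [[[0.6,23,-3,2,-0.012],[0.6,45.8,-5,3,-0.0237],[0.6,45.9,-4,3,-0.0237],[0.6,46,-2.6,3,-0.0237],[0.6,46,-1.5,3,-0.0237],[0.6,46,-0.4,3,-0.0237],[0.6,46,0.5,3,-0.0237],[0.6,23,0.3,1,-0.012],[0.6,0,0,0,0],[0.6,0,0,0,0]]]}}

```text
time_s: 9.75
eef_pos: [0.5166, 0.3857, 0.1749]
tool_rot: [-3.139, 0.002, 1.64]
force: [0.0, -1.0, -1.2]
finger_gap: 0.0572
```

```bash
python3 - <<'E'
from plan import *
s=plan((.5161,.3858,.18),np.radians(93.9),.6);print(monitor.get_obs()['eef_pos'])
E
```

```text
1 [[0.6, 0.1, -0.5, -5.1, np.float64(0.0009)]]
[0.51664778 0.38574231 0.1749198 ]
```

{"method": "move_arm", "body": {"steps": [[[0.6,0,0,20,0],[0.6,0,0,15,0],[0.6,0,0,6,0],[0.6,0,0,0,0],[0.6,0,0,0,0]]]}}

```text
time_s: 10.25
eef_pos: [0.5176, 0.3856, 0.1367]
tool_rot: [3.141, -0.0, 1.638]
force: [-0.6, -0.8, -0.4]
finger_gap: 0.057
```

{"method": "move_arm", "body": {"steps": [[[0.6,0,0,1.5,0],[0.6,0,0,1,0],[0.6,0,0,0,0]]]}}

```text
time_s: 10.55
eef_pos: [0.5174, 0.3861, 0.1341]
tool_rot: [3.141, -0.0, 1.639]
force: [0.1, 0.6, -0.4]
finger_gap: 0.0573
```

{"method": "move_arm", "body": {"steps": [[[0.6,0,0,1.5,0],[0.6,0,0,0,0]]]}}

```text
time_s: 10.75
eef_pos: [0.5172, 0.3861, 0.1321]
tool_rot: [-3.141, 0.0, 1.639]
force: [-0.3, 0.1, -0.8]
finger_gap: 0.0576
```

{"method": "move_arm", "body": {"steps": [[[0.6,0,0,1.5,0],[0.6,0,0,0,0]]]}}

```text
time_s: 10.95
eef_pos: [0.5172, 0.386, 0.1305]
tool_rot: [-3.141, 0.0, 1.639]
force: [0.6, -0.3, -1.3]
finger_gap: 0.0573
```

{"method": "move_arm", "body": {"steps": [[[0.6,0,0,1.5,0],[0.6,0,0,0,0]]]}}

```text
time_s: 11.15
eef_pos: [0.5175, 0.3861, 0.13]
tool_rot: [3.141, -0.0, 1.639]
force: [-0.1, -0.3, 1.3]
finger_gap: 0.0573
```

{"method": "move_arm", "body": {"steps": [[[0.6,0,0,1,0],[0.6,0,0,0,0]]]}}

```text
time_s: 11.35
eef_pos: [0.5176, 0.3862, 0.1299]
tool_rot: [3.14, -0.001, 1.639]
force: [-1.5, -1.8, 5.7]
finger_gap: 0.0574
```

{"method": "move_arm", "body": {"steps": [[[0.6,0,0,1,0],[0.6,0,0,0,0]]]}}

```text
time_s: 11.55
eef_pos: [0.5176, 0.3862, 0.1299]
tool_rot: [3.139, -0.001, 1.639]
force: [-3.9, -1.5, 9.2]
finger_gap: 0.0573
```

{"method": "move_arm", "body": {"steps": [[[0.6,0,0,1,0],[0.6,0,0,0,0]]]}}

```text
time_s: 11.75
eef_pos: [0.5176, 0.3862, 0.1299]
tool_rot: [3.139, -0.001, 1.639]
force: [-3.5, -4.0, 12.1]
finger_gap: 0.0573
```

Contact at 0.130, with too much push; ease off, release and rise.

{"method": "move_arm", "body": {"steps": [[[0.6,0,0,-2.5,0],[0.6,0,0,0,0],[-1,0,0,0,0],[-1,0,0,0,0],[-1,0,0,0,0],[-1,0,0,0,0],[-1,0,0,-20,0],[-1,0,0,-45,0],[-1,0,0,-25,0]]]}}

```text
time_s: 12.65
eef_pos: [0.5176, 0.3862, 0.2218]
tool_rot: [3.139, -0.001, 1.639]
force: [1.0, 0.7, 0.5]
finger_gap: 0.0856
```

```bash
python3 - <<'E'
from plan import *
plan((.42,.1,.25),np.radians(84.4),-1);print(monitor.get_obs()['eef_pos'])
E
```

```text
7 [[-1, -39.8, -16.7, -4.0, np.float64(0.0237)], [-1, -40.2, -15.8, -4.0, np.float64(0.0237)], [-1, -40.6, -14.8, -4.0, np.float64(0.0237)], [-1, -40.9, -13.8, -4.0, np.float64(0.0237)], [-1, -41.2, -12.9, -4.0, np.float64(0.0237)], [-1, -41.5, -11.9, -4.0, np.float64(0.0237)], [-1, -41.8, -10.9, -4.0, np.float64(0.0237)]]
[0.5176069  0.38624481 0.22183162]
```

The second box is stacked. Now I'll locate the tab and coupler in the initial, unobstructed images, and check the column.

```bash
python3 - <<'E'
from boxes import *
c=snap('top','top3');snap('side','side3')
t=np.load('pics/top0.npz')['img'][185:250,315:380];s=np.load('pics/side3.npz')['img'][150:215,260:325];s3=np.load('pics/side3.npz')['img'][215:325,240:350]
g=np.zeros((600,800,3),np.uint8)
g[:390,:390]=cv2.resize(t,(390,390),interpolation=cv2.INTER_CUBIC)
g[:390,400:790]=cv2.resize(s,(390,390),interpolation=cv2.INTER_CUBIC)
g[395:595,:200]=cv2.resize(s3,(200,200))
g[395:595,210:410]=cv2.resize(c['img'][180:240,140:200],(200,200))
g[395:595,420:620]=cv2.resize(c['img'][190:250,310:370],(200,200))
cv2.imwrite('pics/g2.png',g[:,:,::-1])
E
```

```text
(no output)
```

View pics/g2.png

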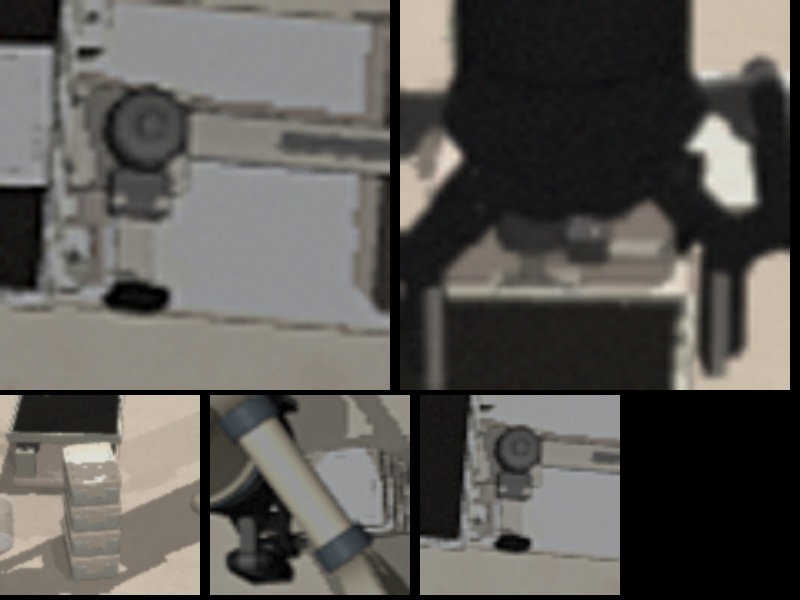

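All four boxes are stacked in a straight column (lower left). In the top crop the cup is at pixel about (339,206) and the tab at about (337.8,234.5). The gripper blocks the side view, so I'll use side0 for heights.

```bash
python3 - <<'E'
from h import *
T=np.load('pics/top0.npz');S=np.load('pics/side0.npz')
im=T['img'].astype(int)
def cen(I,x0,y0,x1,y1,th):
    m=(I[y0:y1,x0:x1].max(axis=2)<th).astype(np.uint8)
    n,l,st,ce=cv2.connectedComponentsWithStats(m);k=1+np.argmax(st[1:,4]);print('blob',st[k]+[x0,y0,0,0,0],ce[k]+[x0,y0]);return ce[k]+[x0,y0]
t=cen(im,328,226,350,242,45)
m=((im.max(axis=2)<50)*255).astype(np.uint8);s=np.zeros_like(m);s[160:250,235:330]=m[160:250,235:330]
k=np.vstack([q for q in cv2.findContours(s,0,2)[0] if cv2.contourArea(q)>150]);r=cv2.boxPoints(cv2.minAreaRect(k));P=np.array([ray(T,u,v,.083)[:2] for u,v in r])
e=[P[1]-P[0],P[2]-P[1]];l=max(e,key=np.linalg.norm);print('mat',P.mean(0),[np.linalg.norm(x) for x in e],'yaw',np.degrees(np.arctan2(l[1],l[0]))%180-90)
cup=ray(T,338.9,205.8,.124);hin=None;print('cup',cup)
for z in(.09,.1,.11,.12,.13):
    p=ray(T,*t,z);print(z,p.round(4),proj(S,p).round(1),(cup-p)[:2].round(4))
I=S['img'];g=cv2.resize(I[150:230,250:330],(640,640),interpolation=cv2.INTER_CUBIC)[:600]
cv2.imwrite('pics/g3.png',g[:,:,::-1])
E
```

```text
blob [333 232  10   5  41] [337.6097561  234.02439024]
mat [0.5325854  0.12063929] [np.float64(0.13762387109777224), np.float64(0.20728979898013777)] yaw -6.592312193504682
cup [ 0.51495339 -0.01658599  0.124     ]
0.09 [ 0.4478 -0.0152  0.09  ] [306.3 190.9] [ 0.0672 -0.0014]
0.1 [ 0.4473 -0.0139  0.1   ] [306.5 187.8] [ 0.0677 -0.0026]
0.11 [ 0.4468 -0.0127  0.11  ] [306.8 184.7] [ 0.0682 -0.0039]
0.12 [ 0.4463 -0.0114  0.12  ] [307.  181.6] [ 0.0686 -0.0051]
0.13 [ 0.4458 -0.0102  0.13  ] [307.2 178.4] [ 0.0691 -0.0064]
```

View pics/g3.png

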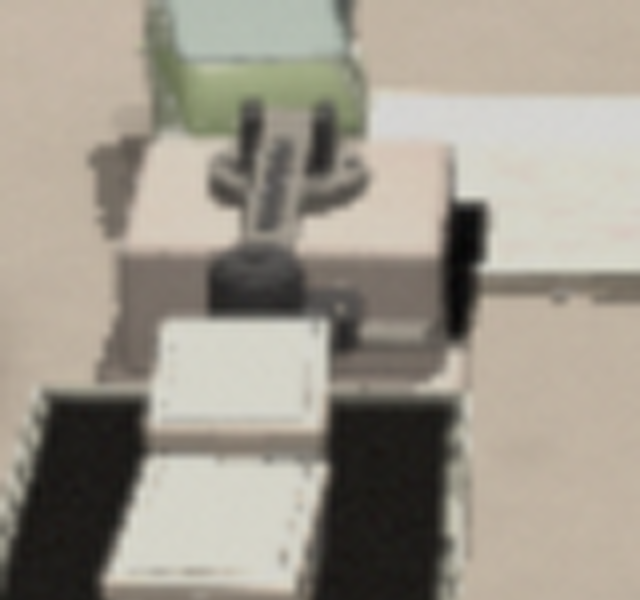

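The tab spans v≈176–192 at u≈308 in side0, which puts its top at z≈0.136, its middle at ≈0.116 and the strip at ≈0.09. Its centre is about (0.4445, −0.0105), and shaker yaw is about −6.3°.

```bash
python3 - <<'E'
from plan import *
plan((.4445,-.0105,.19),np.radians(83.7),.4)
E
```

```text
9 [[0.4, -43.5, -11.2, 3.9, np.float64(0.0198)], [0.4, -43.7, -10.4, 3.9, np.float64(0.0198)], [0.4, -43.9, -9.5, 3.9, np.float64(0.0198)], [0.4, -44.1, -8.6, 3.9, np.float64(0.0198)], [0.4, -44.2, -7.7, 3.9, np.float64(0.0198)], [0.4, -44.4, -6.9, 3.9, np.float64(0.0198)], [0.4, -44.5, -6.0, 3.9, np.float64(0.0198)], [0.4, -44.6, -5.1, 3.9, np.float64(0.0198)], [0.4, -44.7, -4.2, 3.9, np.float64(0.0198)]]
```

{"method": "move_arm", "body": {"steps": [[[0.4,-43.5,-11.2,0,0.0198],[0.4,-43.7,-10.4,4,0.0198],[0.4,-43.9,-9.5,4,0.0198],[0.4,-44.1,-8.6,4,0.0198],[0.4,-44.2,-7.7,4,0.0198],[0.4,-44.4,-6.9,4,0.0198],[0.4,-44.5,-6,4,0.0198],[0.4,-44.6,-5.1,4,0.0198],[0.4,-44.7,-4.2,4,0.0198]]]}}

```text
time_s: 13.65
eef_pos: [0.4423, -0.0128, 0.1856]
tool_rot: [-3.141, 0.0, 1.46]
force: [0.6, -0.4, -0.0]
finger_gap: 0.0259
```

{"method": "move_arm", "body": {"steps": [[[0.4,0,0,0,0],[0.4,0,0,0,0],[0.4,0,0,0,0]]]}}

```text
time_s: 13.95
eef_pos: [0.4433, -0.0105, 0.1864]
tool_rot: [-3.141, -0.001, 1.462]
force: [0.6, -0.3, -0.1]
finger_gap: 0.0255
```

```bash
python3 - <<'E'
from plan import *
from boxes import find
plan((.4445,-.0105,.19),np.radians(83.7),.4);o=monitor.get_obs();print(o['eef_pos'],o['finger_gap'])
c=snap('side','side4');t=snap('top','top4')
find(t,[('col',(146,185,210,232),.136)])
g=cv2.resize(c['img'][130:210,250:330],(600,600),interpolation=cv2.INTER_CUBIC)
cv2.imwrite('pics/g4.png',g[:,:,::-1])
E
```

```text
1 [[0.4, 0.2, 1.1, -3.6, np.float64(0.0008)]]
[ 0.4433484  -0.01054114  0.18639422] 0.025510705724831773
col [[153.8000030517578, 198.6999969482422], [189.89999389648438, 195.10000610351562], [192.1999969482422, 218.10000610351562], [156.10000610351562, 221.6999969482422]] [0.5166 0.3858] [np.float64(0.0878), np.float64(0.0563)] long yaw 94.45593945507486
```

View pics/g4.png

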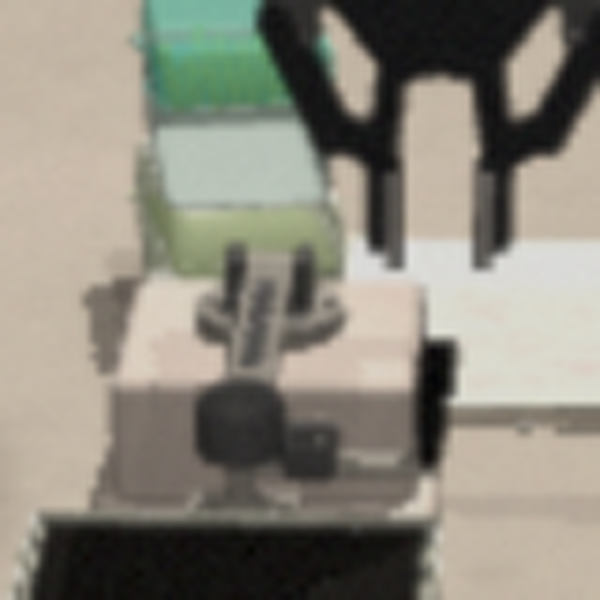

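The jaws are centred on the tab (pads mid u≈308.7, tab u≈308.3), and the column is within 1 mm. Lower over the tab and close.

{"method": "move_arm", "body": {"steps": [[[0.4,0,0,35,0],[0.4,0,0,25,0],[0.4,0,0,10,0],[0.4,0,0,4,0],[0.4,0,0,0,0],[0.4,0,0,0,0]]]}}

```text
time_s: 14.65
eef_pos: [0.444, -0.0111, 0.1143]
tool_rot: [3.139, -0.0, 1.461]
force: [-0.2, 0.2, 0.5]
finger_gap: 0.0253
```

{"method": "move_arm", "body": {"steps": [[[1,0,0,0,0],[1,0,0,0,0],[1,0,0,0,0],[1,0,0,0,0],[1,0,0,0,0]]], "squeeze": 50}}

```text
time_s: 15.15
eef_pos: [0.445, -0.0115, 0.1142]
tool_rot: [3.137, -0.0, 1.461]
force: [6.3, -0.2, -0.6]
finger_gap: 0.0093
```

```bash
python3 - <<'E'
from h import *
o=monitor.get_obs();print(o['eef_pos'],o['finger_gap'],o['force'])
c=snap('side','side5')
g=cv2.resize(c['img'][130:210,250:330],(600,600),interpolation=cv2.INTER_CUBIC)
cv2.imwrite('pics/g5.png',g[:,:,::-1])
E
```

```text
[ 0.44498397 -0.01146735  0.11424214] 0.009315243809699563 [ 6.28940428 -0.15734129 -0.6051043 ]
```

View pics/g5.png

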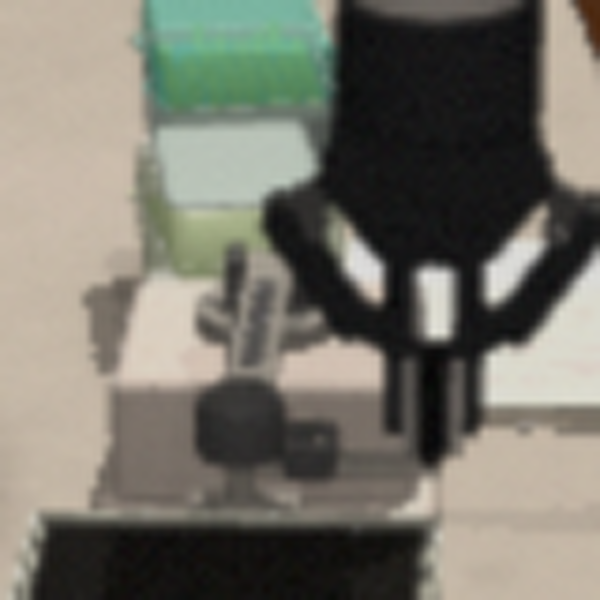

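The tab is pinched (gap 9.3 mm). Pull.

{"method": "move_arm", "body": {"steps": [[[1,0,-4,0,0],[1,0,-4,0,0],[1,0,-3,0,0],[1,0,0,0,0],[1,0,0,0,0],[1,0,0,0,0]]]}}

```text
time_s: 15.8
eef_pos: [0.4347, -0.0103, 0.1142]
tool_rot: [3.135, -0.0, 1.46]
force: [10.5, 0.1, -2.2]
finger_gap: 0.0093
```

The latch is about 10 mm out (10.5 N). Now lift along the rod's arc.

{"method": "move_arm", "body": {"steps": [[[1,-0.6,0,-5.8,0],[1,-0.9,0,-5.8,0],[1,-1.1,0,-5.8,0],[1,0,0,0,0],[1,0,0,0,0]]]}}

```text
time_s: 16.3
eef_pos: [0.4341, -0.0128, 0.1308]
tool_rot: [3.136, -0.001, 1.46]
force: [10.8, -1.7, -4.3]
finger_gap: 0.009
```

{"method": "move_arm", "body": {"steps": [[[1,-1.3,0,-5.7,0],[1,-1.4,0,-5.7,0],[1,-1.6,0,-5.6,0],[1,-1.8,0,-5.6,0],[1,-2,0,-5.5,0],[1,-2.1,0,-5.5,0],[1,0,0,0,0],[1,0,0,0,0]]]}}

```text
time_s: 17.1
eef_pos: [0.4329, -0.0231, 0.1643]
tool_rot: [3.136, -0.001, 1.46]
force: [10.3, -1.6, -4.9]
finger_gap: 0.0092
```

{"method": "move_arm", "body": {"steps": [[[1,-2.3,0,-5.3,0],[1,-2.5,0,-5.3,0],[1,-2.7,0,-5.2,0],[1,0,0,0,0],[1,0,0,0,0],[1,0,0,0,0],[1,0,0,0,0],[1,0,0,0,0]]]}}

```text
time_s: 17.9
eef_pos: [0.432, -0.0305, 0.1799]
tool_rot: [3.137, -0.0, 1.46]
force: [11.2, -0.7, -5.6]
finger_gap: 0.0095
```

```bash
python3 - <<'E'
from h import *
from boxes import find
c=snap('side','side6');t=snap('top','top6');o=monitor.get_obs();print(o['eef_pos'],o['finger_gap'],o['force'],o['time_s'])
find(t,[('col',(146,185,210,232),.136)])
g=np.zeros((400,800,3),np.uint8)
g[:,:400]=cv2.resize(c['img'][110:210,240:340],(400,400),interpolation=cv2.INTER_CUBIC)
g[:,400:]=cv2.resize(t['img'][130:290,140:300],(400,400),interpolation=cv2.INTER_CUBIC)
cv2.imwrite('pics/g6.png',g[:,:,::-1])
E
```

```text
[ 0.43199646 -0.03049349  0.17989372] 0.00935615628851366 [10.4635981  -1.21336371 -3.97479893] 18.0
col [[153.6999969482422, 198.6999969482422], [189.89999389648438, 195.10000610351562], [192.1999969482422, 218.10000610351562], [156.0, 221.6999969482422]] [0.5165 0.3859] [np.float64(0.088), np.float64(0.0563)] long yaw 94.4559152439656
```

View pics/g6.png

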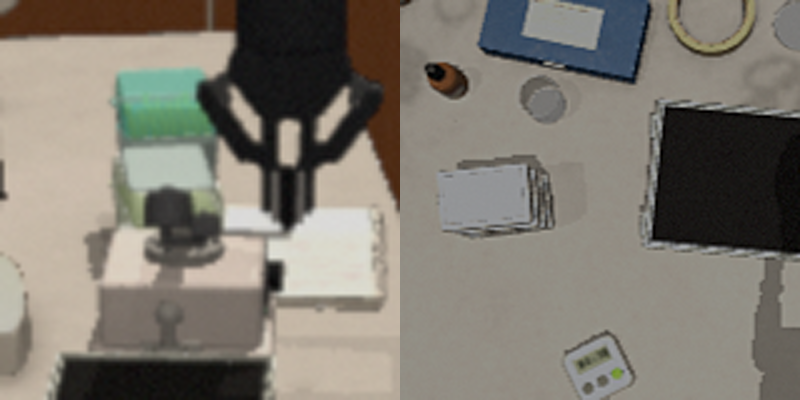

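The rod is up with the bare ball showing at (170,315) in the left crop. The column is intact and the bystanders have not moved. Handing in.

```bash
python3 - <<'E'
from h import *
order.job_done();o=monitor.get_obs();print(o['eef_pos'],o['finger_gap'],o['force'],o['time_s'])
E
```

```text
the job is handed in; nothing more can be done
the job is handed in; nothing more can be done
```

I took both boxes off the deck and stacked them on the column. I then pulled the latch tab about 10 mm, lifted the rod off the ball, and handed the job in with the rod still held up. The hand-in gave no verdict, as expected.

**Column:** in the last top view the top box was within about 1 mm and 0.5° of where the old top box stood. I didn't check each box's tilt separately; the pictures showed a straight column.

**Rod:** the tab is still pinched, with a 9.3 mm gap and about 10.5 N of spring pull. The cup is about 66 mm above where it lay, worked out from how far the gripper rose. The side picture shows the bare ball.

**Bystanders:** the ones in the last picture (timer, beaker, iodine bottle) looked unmoved. I didn't measure them, and the petri dish and marker weren't clearly in it.

**Time and force:** the last reading was 18 s of the 61 s allowed. The highest force in the readings was about 12 N, from pressing slightly too hard when setting down the second box; I eased off before letting go.

**Not confirmed:** the fingers touch only the latch tab, so I'm assuming that counts as contact with the drive rod. The script that handed in the job couldn't read the state afterwards, so there are no readings from the final second.

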